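Weigh the brown carton on the spring scale

TASK

Weigh the small brown carton for the post: pick it up by the top of its handle, hang it by the window in the handle on the sprung hook of the desk scale, and let the hook take the weight gently, so that it never goes down to its stop. Let go, wait until the carton hangs upright and still, and leave the white carton where it stands.

Things in the scene. Friction and masses are not known exactly. Their poses are not given: they have to be found in the camera images.
- brown_carton: Brown, green-banded carton, 60 (x) x 76 (y) x 168 tall, 0.20-0.31 kg; origin: centre of underside, z up; same when turned half round. Box to z 52, gable roof to 78, then an upright handle flap 10 thick (x), 64 wide (y). Window through it along x: 44 wide, z 78-118; its flat upper edge (z 118) hangs on the hook. Above: solid, 64 wide to z 130, then grip tab 44 wide (y), 10 thick (x), to z 168. All mm
- white_carton: White carton with a blue band, same shape and size as the brown one (60 x 76 x 168 mm, handle on top); origin: centre of its underside, z up. It stays where it is
- hook_seat (a point): Seat of the steel hook: centre of the arm's flat top where the handle rests, 200 mm up unloaded; moves with the hook. x points back to the scale's column, z up; open end towards -x. Arm 12 wide (y), 7 thick (below). Tip 9 high at x -15 to -22; shoulder 8 high from x +17; column (227 tall) from x +102; 12 mm base plate below. Put the window over the tip along +x, then lower. mm
- hook (a joint): how far the sprung hook is pressed down, m: 0 unloaded, 0.060 at its stop. It sinks straight down about 10 mm per newton, so about 24 mm (19 to 31 mm) under a carton, and bobs for a second or two after release

How it is judged:
At the end, for the whole second after the job is handed in: Brown carton hangs by its handle window on the seat: underside 111-125 mm below the seat, origin within 30 mm horizontally, upright within 10 deg, still (under 20 mm/s, 0.25 rad/s); hook dipped 12 to 45 mm; white carton upright (within 8 deg) and within 20 mm of its start (horizontal distance between brown_carton and hook_seat below 0.03 m and z of brown_carton in the frame of hook_seat between -0.125 and -0.111 m and angle between brown_carton's own z axis and vertical below 0.18 rad and value of joint hook between 0.012 and 0.045 m and linear speed of brown_carton below 0.02 m/s and angular speed of brown_carton below 0.25 rad/s and distance of white_carton from where it was at the start of the episode below 0.02 m and angle between white_carton's own z axis and vertical below 0.15 rad); the robot touches nothing.
It fails at once if the hook is driven down to its stop (more than 56 mm) (value of joint hook above 0.056 m).
It fails at once if the white carton is displaced by more than 20 mm (distance of white_carton from where it was at the start of the episode above 0.02 m).
It also fails if it takes over 42 s, if anything falls off the work surface, if the arm or the gripper's body presses on something with over 40 N, if the wrist force passes 120 N, or if a joint passes its speed limit or range.

ROBOT

A 7-joint arm with a two-finger parallel gripper is mounted at the origin on the work surface; the furniture and walls round the work are solid. World frame = base frame: x ahead of the robot, y to its left, z up, the work surface at z = 0. Lengths are in m, angles in rad, forces in N, time in s.
With the tool pointing down it reaches from about 0.4 to 0.875 m from the base axis. Payload 19.3 kg.
Tool frame: the origin (TCP) lies at the very end of the fingers, on their centre line; the grasp point (between the pads) lies 19 mm behind it (bot.pinch_z is the distance from the TCP to the grasp point, in m); y points along the fingers, x is the direction in which the jaws open and shut, and the axes are right-handed (so a half turn about y gives the same grasp; the last joint's range is limited). The gripper opens to 85 mm and grips with 20 to 120 N. Pads are 22 mm wide; open, the fingers measure 114 mm over their backs; the gripper's body (76 mm by 85 mm) begins 54 mm behind the grasp point. The pads swing forward as they close: fully open they stand 13 mm farther back than shut.
Start: joints at [1.057, 0.521, -0.036, 1.599, 0.021, 1.021, -0.113], TCP at [0.268, -0.564, 0.231] pointing down, gripper open.
Joint ranges: [-2.91, 2.91], [-0.3, 2.13], [-1.5, 1.42], [0.17, 2.43], [-1.26, 4.41], [0.16, 1.93], [-2.52, 2.52]. Speed limits (rad/s): [1.89, 1.89, 2.39, 2.39, 3.01, 3.01, 3.01].

INTERFACE

Orientations are given as [roll, pitch, yaw] about the fixed x, y, z axes, in that order (R = Rz(yaw) Ry(pitch) Rx(roll)).
In Python, from workcell import bot gives the robot as it stands. The module is installed in compiled form; this text tells all that it offers.
- The arm moves only by the tool arm_command, never from a script. Its argument "moves" is a list of rows, each an object of numbers: "rx", "ry", "rz": the turn, a rotation vector about the tool's x, y, z in rad; "x", "y", "z": the shift along the tool's x, y, z in cm; "gripper": the opening, from -1 (shut) to 1 (fully open). In form: [{"rx": .., "ry": .., "rz": .., "x": .., "y": .., "z": .., "gripper": ..}, ...]. A call has 1 to 5 rows; each row is the pose to reach, as a shift and turn from the pose commanded when the call began, along the tool's axes at that moment; what a row does not reach only later rows make up. A row lasts 1/12 s, in which the tool goes at most 41.7 mm and 7.16 degrees, less where a joint would pass 70% of its speed; a pose out of reach is approached as far as the arm can. A call with a gripper value outside its range is refused whole. The fingers move at their own pace and stop on an object; "squeeze" is the grip in N (left out, the last holds). Time passes only in rows, so rows that repeat a pose let the fingers close. It gives the time, the measured TCP pose, the force and the opening at its end, in the units of the state.
- bot.observe(): the state, without advancing time (a new reading comes with each control period).
- bot.grab_frame(name): name is "scene" or "top"; returns (picture, depth): 400x640x3 uint8, red, green, blue; 400x640 float32, m along the optical axis (not along the pixel's ray), 0 where there is no reading.
- bot.camera_model(name): a dict with "vfov" (degrees; the focal length in pixels is half the picture's height over the tangent of half this angle, whatever the lens; pixels are square), "cx", "cy" (the principal point, pixels), "extrinsics" (4x4, takes a point from camera to world coordinates). Camera axes: x right, y down, z forward; pixel columns grow to the right and rows downward; lengths in m; the calibration is good to about 2 mm. A picture is of the moment at which its call begins. camera_model takes no time and is no camera call.
- bot.job_done(): hands the job in, once; it reports no verdict.
Trained networks look in the newest picture that a camera, given by its name, has taken for a name from the list of things; names that differ only in an ending like _2 or _b are one class to them, and where a whole thing is asked for, a point or a joint stands for the part that bears it (a point fixed in the world has none). Each returns a list of dicts, best first, with "p" (0 to 1); they miss things now and then, are a little off and sometimes report something else, mostly with a low value. They report only what shows in the picture. A call takes as long as a camera call.
- bot.spot_in(name, camera): "box" ([left, top, right, bottom] in pixels, round what is visible of it).
- bot.masks_of(name, camera): "mask" (400x640 bool, what is visible of it) and "box" ([left, top, right, bottom] in pixels, round what is visible of it).
The state is a dict: "clock": time; "qpos": joint angles; "qd": joint speeds; "joint_efforts": joint torques, N m; "position": TCP position; "tool_rot": TCP orientation; "force": force on the tool from outside, world axes, zero at the start; "moment": the same for the moment, N m; "grip_width": finger opening in m.
Only numpy, scipy, OpenCV 4.12 (cv2) and the standard library are available. Lean on these libraries where they do the work, as an engineer would, in place of code of your own. Each camera call takes 0.05 s, during which the arm holds its last target.

## Working session

There is one attempt and no reset: what is moved stays moved. The work goes in short steps, Python scripts to look and compute and a tool call to move; the robot and the scene stay as the last step left them, time stands still between calls to the robot, and variables do not carry over. Pictures are saved under pics/ and viewed, and the job is handed in when it is done.

Besides the shell and the picture viewer there is one more tool, called after "Request:" as name(argument=value, ...) on one line, values as JSON. arm_command: Moves the arm, as the interface text tells. Its arguments: {"type":"object","properties":{"moves":{"type":"array"},"squeeze":{"type":"number"}},"required":["moves"]}

```bash
mkdir -p pics; cat > h.py <<'E'
import numpy as np, cv2
from workcell import bot
from scipy.spatial.transform import Rotation as R
def cam(n):
    m=bot.camera_model(n); f=200/np.tan(np.radians(m['vfov'])/2); return f,m['cx'],m['cy'],np.array(m['extrinsics'])
def cloud(n,d):
    f,cx,cy,E=cam(n); v,u=np.mgrid[0:400,0:640]
    P=np.stack([(u-cx)/f*d,(v-cy)/f*d,d],-1)
    return P@E[:3,:3].T+E[:3,3]
def tool():
    s=bot.observe(); return np.array(s['position']),np.array(s['tool_rot'])
E
python3 - <<'E'
from h import *
s=bot.observe(); print(s['clock'],s['position'],s['tool_rot'],s['grip_width'])
for n in ['scene','top']:
    p,d=bot.grab_frame(n); cv2.imwrite(f'pics/{n}0.png',p[:,:,::-1]); np.save(f'{n}0.npy',d)
    print(n,bot.camera_model(n))
    for t in ['brown_carton','white_carton','hook_seat']:
        r=bot.masks_of(t,n)
        for k,x in enumerate(r[:2]):
            W=cloud(n,d)[x['mask']&(d>0)]
            print(t,x['p'],x['box'],np.percentile(W,[2,50,98],axis=0).round(3).tolist() if len(W) else None)
            np.save(f'm_{n}_{t}_{k}.npy',x['mask'])
E
```

```text
0.0 [ 0.26818418 -0.5641726   0.23072118] [-1.57088265e+00  1.13698770e-03 -1.12699445e+00] 0.08549037048814163
scene {'vfov': 57.82158196304312, 'cx': 314.34385598367487, 'cy': 203.1472814092273, 'extrinsics': array([[-0.84900398, -0.19242746,  0.49210152,  0.11189891],
       [-0.5279527 ,  0.34666471, -0.77529964,  0.60273115],
       [-0.02140529, -0.91803881, -0.39591232,  0.49122066],
       [ 0.        ,  0.        ,  0.        ,  1.        ]])}
brown_carton 0.72 [350.4, 169.6, 373.7, 229.1] [[0.486, -0.348, 0.003], [0.513, -0.284, 0.052], [0.541, -0.268, 0.161]]
white_carton 0.88 [244.5, 234.8, 291.1, 328.5] [[0.477, 0.125, 0.001], [0.502, 0.173, 0.057], [0.537, 0.198, 0.166]]
hook_seat 0.77 [251.9, 176.3, 302.3, 195.2] [[0.532, -0.231, 0.101], [0.599, 0.003, 0.2], [0.773, 0.007, 0.209]]
top {'vfov': 57.63549501018074, 'cx': 321.9296795292354, 'cy': 195.89914741957898, 'extrinsics': array([[ 0.00426135, -0.97623793,  0.21665949,  0.32479857],
       [-0.99997225, -0.00283595,  0.00688948, -0.04015398],
       [-0.00611134, -0.21668284, -0.97622292,  1.06879461],
       [ 0.        ,  0.        ,  0.        ,  1.        ]])}
brown_carton 0.58 [399.7, 195.4, 438.2, 223.1] [[0.489, -0.344, 0.003], [0.515, -0.298, 0.062], [0.55, -0.268, 0.168]]
white_carton 0.74 [236.3, 197.2, 271.1, 222.7] [[0.479, 0.121, -0.0], [0.503, 0.152, 0.063], [0.538, 0.197, 0.169]]
hook_seat 0.75 [304.3, 137.8, 315.1, 190.5] [[0.537, -0.007, 0.196], [0.605, -0.0, 0.207], [0.66, 0.006, 0.211]]
```

View images.

View pics/scene0.png

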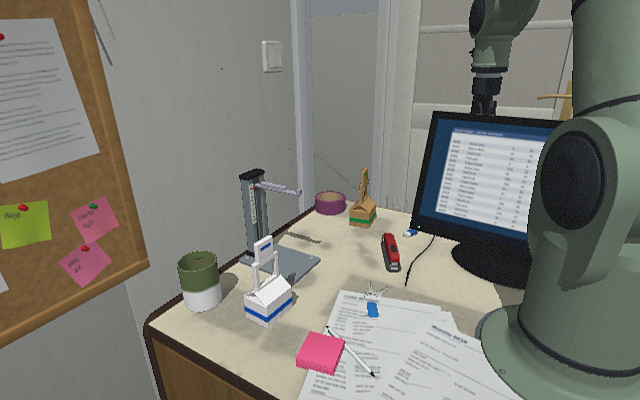

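View pics/top0.png

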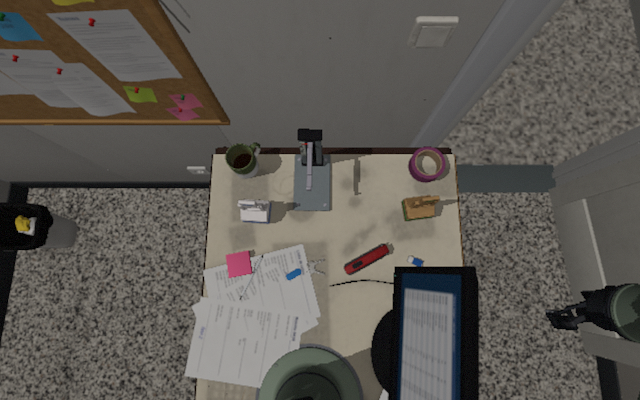

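```bash
python3 - <<'E'
from h import *
for n in ['scene','top']:
    d=np.load(f'{n}0.npy');C=cloud(n,d)
    for t in ['brown_carton','white_carton']:
        m=np.load(f'm_{n}_{t}_0.npy')&(d>0)
        W=C[m]
        for lo,hi in [(.122,.16),(.16,.175),(.01,.045)]:
            T=W[(W[:,2]>lo)&(W[:,2]<hi)]
            if len(T)<4: print(n,t,lo,len(T));continue
            r=cv2.minAreaRect((T[:,:2]*1000).astype(np.float32))
            print(n,t,lo,len(T),T[:,:2].mean(0).round(4),np.round(r[0],1),np.round(r[1],1),round(r[2],1))
    m=np.load(f'm_{n}_hook_seat_0.npy')&(d>0); W=C[m]
    W=W[(W[:,2]>.18)&(abs(W[:,1])<.05)]
    for x in np.arange(.53,.7,.006):
        s=W[abs(W[:,0]-x)<.003]
        if len(s): print(n,round(x,3),len(s),s[:,2].max().round(4),s[:,2].min().round(4),s[:,1].min().round(4),s[:,1].max().round(4))
E
```

```text
scene brown_carton 0.122 96 [ 0.5155 -0.2992] [ 517.1 -309.6] [10.4 64.2] 2.3
scene brown_carton 0.16 21 [ 0.5159 -0.2994] [ 516.6 -300.7] [ 6.6 31.2] 8.2
scene brown_carton 0.01 265 [ 0.506  -0.2823] [ 498.8 -296.2] [92.  46.7] 58.9
scene white_carton 0.122 387 [0.5048 0.1632] [507.  159.2] [63.6 11. ] 84.2
scene white_carton 0.16 115 [0.5061 0.162 ] [507.6 159.3] [43.  10.5] 88.1
scene white_carton 0.01 709 [0.4949 0.1735] [563.  80.] [ 93.1 291.4] 35.2
scene 0.53 16 0.2078 0.1945 -0.0058 0.0058
scene 0.536 13 0.2073 0.1957 -0.0031 0.0076
scene 0.542 8 0.1995 0.1943 -0.0017 0.0062
scene 0.548 8 0.1997 0.1941 -0.0043 0.0054
scene 0.554 10 0.1999 0.1949 -0.0027 0.0053
scene 0.56 12 0.1993 0.1935 -0.0054 0.0067
scene 0.566 9 0.1998 0.1949 -0.005 0.0047
scene 0.572 24 0.2072 0.1929 -0.004 0.006
scene 0.578 16 0.2073 0.1945 -0.0026 0.0057
scene 0.584 16 0.208 0.1926 -0.0058 0.005
scene 0.59 18 0.2081 0.195 -0.0025 0.007
scene 0.596 15 0.2077 0.193 -0.0044 0.0054
scene 0.602 17 0.2084 0.1955 -0.0055 0.0057
scene 0.608 13 0.2079 0.1935 0.0003 0.0051
scene 0.614 16 0.2077 0.1955 -0.0031 0.
[... 994 characters left out ...]
6
top 0.566 7 0.2027 0.1976 -0.0019 0.0031
top 0.572 9 0.2093 0.1977 -0.0021 0.0033
top 0.578 8 0.2107 0.2068 -0.002 0.003
top 0.584 9 0.2092 0.2057 -0.0044 0.0031
top 0.59 8 0.2105 0.2068 -0.0043 0.0031
top 0.596 11 0.2097 0.2009 -0.0065 0.0033
top 0.602 14 0.2107 0.2037 -0.0066 0.0034
top 0.608 10 0.2099 0.2056 -0.0065 0.0033
top 0.614 12 0.2098 0.206 -0.0066 0.0035
top 0.62 12 0.2092 0.205 -0.0065 0.0035
top 0.626 11 0.2094 0.2066 -0.0064 0.0036
top 0.632 10 0.2106 0.207 -0.0063 0.0037
top 0.638 12 0.2117 0.2057 -0.0063 0.0038
top 0.644 7 0.2068 0.1994 -0.0061 0.0043
top 0.65 10 0.2029 0.1966 -0.0058 0.0044
top 0.656 14 0.2048 0.1967 -0.0059 0.007
top 0.662 10 0.2084 0.1868 -0.0081 0.0072
```

```bash
python3 - <<'E'
from h import *
for n in ['scene','top']:
    d=np.load(f'{n}0.npy');C=cloud(n,d)
    r=(slice(270,400),slice(398,475)) if n=='top' else (slice(115,210),slice(430,545))
    W=C[r][d[r]>0]; W=W[(W[:,2]>.12)&(W[:,0]>-.2)]
    print(n,'monitor',np.percentile(W,[1,50,99],axis=0).round(3).tolist())
    # gripper/arm in view
    W=C[(d>0)]; A=W[(W[:,2]>.25)&(W[:,1]<-.3)&(W[:,0]<.5)&(W[:,0]>.1)]
    for z in np.arange(.25,1.0,.05):
        s=A[(A[:,2]>z)&(A[:,2]<z+.05)]
        if len(s)>5: print(n,round(z,2),len(s),np.percentile(s[:,:2],[2,98],axis=0).round(2).tolist())
    for t in ['brown_carton','white_carton']:
        m=np.load(f'm_{n}_{t}_0.npy')&(d>0); T=C[m]; T=T[(T[:,2]>.125)]
        l=cv2.fitLine(T[:,:2].astype(np.float32),cv2.DIST_HUBER,0,.001,.001).ravel()
        print(n,t,'flap line yaw',np.degrees(np.arctan2(-l[0],l[1])),l)
    # tall stuff on table
    W=C[(d>0)];B=W[(W[:,2]>.1)&(W[:,0]>.4)&(W[:,0]<.75)&(abs(W[:,1])<.45)]
    H={}
    for p in B: k=(round(float(p[0])/.05)*5,round(float(p[1])/.05)*5); H[k]=max(H.get(k,0),round(float(p[2]),2))
    print(H)
print(bot.observe()['clock'])
E
```

```text
scene monitor [[0.093, -1.221, 0.13], [0.203, -0.277, 0.249], [0.337, 0.0, 0.34]]
scene 0.25 1033 [[0.11, -1.32], [0.49, -0.3]]
scene 0.3 2527 [[0.11, -1.31], [0.48, -0.3]]
scene 0.35 1298 [[0.11, -1.32], [0.49, -0.53]]
scene 0.4 1425 [[0.11, -1.32], [0.49, -0.52]]
scene 0.45 1593 [[0.11, -1.32], [0.49, -0.52]]
scene 0.5 1986 [[0.11, -1.31], [0.49, -0.48]]
scene 0.55 1711 [[0.11, -1.31], [0.49, -0.45]]
scene 0.6 477 [[0.11, -1.32], [0.5, -1.3]]
scene 0.65 27 [[0.47, -1.32], [0.5, -1.3]]
scene brown_carton flap line yaw -177.4951 [ 0.04370461 -0.9990445   0.51549757 -0.30422264]
scene white_carton flap line yaw -4.8220286 [0.08406097 0.9964606  0.50478894 0.16650291]
{(70, -5): 0.23, (55, -30): 0.17, (50, -30): 0.17, (50, -35): 0.17, (70, 0): 0.23, (65, 0): 0.23, (65, -5): 0.23, (70, 5): 0.23, (65, 5): 0.23, (60, 0): 0.21, (55, 0): 0.21, (50, -25): 0.11, (50, 15): 0.17, (50, 20): 0.17, (70, 15): 0.1, (65, 15): 0.1, (70, 20): 0.1, (60, 20): 0.1, (65, 25): 0.1}
top monitor [[0.063, -0.328, 0.123], [0.205, -0.282, 0.26], [0.338, -0.232, 0.343]]
top 0.25 323 [[0.23, -0.62], [0.34, -0.3]]
top 0.3 3231 [[0.12, -0.54], [0.34, -0.3]]
top 0.35 670 [[0.24, -0.55], [0.3, -0.52]]
top 0.4 943 [[0.23, -0.56], [0.31, -0.52]]
top 0.45 842 [[0.24, -0.54], [0.31, -0.52]]
top 0.6 18 [[0.2, -0.39], [0.2, -0.37]]
top brown_carton flap line yaw -174.54463 [ 0.09507041 -0.9954705   0.5193689  -0.30742264]
top white_carton flap line yaw -2.0136056 [0.03513681 0.9993825  0.5076301  0.16021568]
{(70, 5): 0.23, (70, 0): 0.23, (70, -5): 0.23, (65, 0): 0.23, (65, 5): 0.23, (65, -5): 0.23, (70, 20): 0.1, (70, 15): 0.1, (65, 25): 0.1, (65, 15): 0.1, (60, 0): 0.21, (65, 20): 0.1, (60, 20): 0.1, (55, 0): 0.21, (55, -30): 0.17, (55, -35): 0.17, (50, -30): 0.17, (50, -35): 0.17, (50, 20): 0.17, (50, 15): 0.17}
0.4
```

```bash
cat > fit.py <<'E'
from h import *
from scipy.optimize import least_squares
B=[((0,0,26),(30,38,26)),((0,-27,98),(5,5,20)),((0,27,98),(5,5,20)),((0,0,124),(5,32,6)),((0,0,149),(5,22,19))]
def sdf(p):
    D=[]
    for c,h in B:
        q=abs(p-np.array(c))-np.array(h); D.append(np.linalg.norm(np.maximum(q,0),axis=1)+np.minimum(q.max(1),0))
    # roof: slopes along x? treat both unknown -> drop those points beforehand
    return np.min(D,0)
def fit(W,x0,zfree=True):
    def f(x):
        q=(W*1000-np.array([x[0],x[1],x[3]])); c,s=np.cos(x[2]),np.sin(x[2])
        p=np.stack([c*q[:,0]+s*q[:,1],-s*q[:,0]+c*q[:,1],q[:,2]],1)
        k=((p[:,2]<50)|(p[:,2]>84))
        return np.clip(sdf(p),-15,15)*k
    r=least_squares(f,x0,loss='soft_l1',f_scale=2,diff_step=1e-4)
    return r
E
python3 - <<'E'
from fit import *
for t,x0 in [('brown_carton',[519,-308,.1,0]),('white_carton',[508,159,.06,0])]:
    for n in ['scene','top']:
        d=np.load(f'{n}0.npy'); m=np.load(f'm_{n}_{t}_0.npy').astype(np.uint8)
        W=cloud(n,d)[(m>0)&(d>0)]
        for y in (-.05,.15,.3):
            r=fit(W,[x0[0],x0[1],y,0]); print(t,n,len(W),r.x.round(3),np.degrees(r.x[2]).round(1),round(r.cost))
E
```

```text
brown_carton scene 844 [ 5.19805e+02 -3.09573e+02  1.28000e-01 -1.34200e+00] 7.3 782
brown_carton scene 844 [ 5.19808e+02 -3.09573e+02  1.28000e-01 -1.29000e+00] 7.3 782
brown_carton scene 844 [ 5.19808e+02 -3.09573e+02  1.28000e-01 -1.29000e+00] 7.3 782
brown_carton top 771 [ 5.22049e+02 -3.08297e+02  1.35000e-01 -4.90000e-02] 7.7 171
brown_carton top 771 [ 5.22048e+02 -3.08295e+02  1.35000e-01 -4.70000e-02] 7.7 171
brown_carton top 771 [ 5.22049e+02 -3.08297e+02  1.35000e-01 -4.90000e-02] 7.7 171
white_carton scene 2629 [ 5.08555e+02  1.58159e+02 -6.50000e-02 -6.56000e-01] -3.7 1089
white_carton scene 2629 [ 5.08555e+02  1.58159e+02 -6.50000e-02 -6.56000e-01] -3.7 1089
white_carton scene 2629 [ 5.08555e+02  1.58159e+02 -6.50000e-02 -6.56000e-01] -3.7 1089
white_carton top 730 [ 5.10268e+02  1.59751e+02 -6.80000e-02  6.10000e-02] -3.9 245
white_carton top 730 [ 5.10268e+02  1.59751e+02 -6.80000e-02  6.10000e-02] -3.9 245
white_carton top 730 [ 5.10268e+02  1.59751e+02 -6.80000e-02  6.10000e-02] -3.9 245
```

```bash
cat >> h.py <<'E'
def go(p,yaw):
    q,rpy=tool(); Rt=R.from_euler('xyz',rpy); T=R.from_euler('xyz',[-np.pi/2,0,yaw])
    print('shift cm',(Rt.inv().apply(np.array(p)-q)*100).round(2),'rot',(Rt.inv()*T).as_rotvec().round(3))
E
python3 -c "
from h import *
go([.50,-.50,.26],.132)"
```

```text
shift cm [ 4.13 -2.88 23.69] rot [-0.    -1.259 -0.   ]
```

Request:
arm_command(moves=[{"x": 0.8,"y": -0.6,"z": 3.5,"ry": -0.11,"gripper": 1},{"x": 1.5,"y": -1.2,"z": 7,"ry": -0.22,"gripper": 1},{"x": 2.0,"y": -1.8,"z": 10.5,"ry": -0.33,"gripper": 1},{"x": 2.5,"y": -2.4,"z": 14,"ry": -0.44,"gripper": 1},{"x": 3,"y": -2.9,"z": 17,"ry": -0.55,"gripper": 1}])

```text
invalid input at $.moves[0]: expected keys rx, ry, rz, x, y, z, gripper
```

```bash
python3 -c "
from h import *
s=bot.observe();print(s['clock'],s['position'],s['tool_rot'],s['force'],s['qpos'])
go([.51,-.48,.26],.132)"
```

```text
0.4 [ 0.26833142 -0.56439471  0.23120003] [-1.57081716e+00  2.34306874e-04 -1.12693988e+00] [-0.35210437 -0.13097074  0.74461674] [ 1.05675495  0.52150933 -0.03631178  1.59956265  0.02120837  1.02114092
 -0.11275772]
shift cm [ 2.76 -2.88 25.45] rot [-0.    -1.259 -0.   ]
```

All seven keys are needed.

Request:
arm_command(moves=[{"rx": 0,"ry": -0.11,"rz": 0,"x": 0.8,"y": -0.6,"z": 3.5,"gripper": 1},{"rx": 0,"ry": -0.22,"rz": 0,"x": 1.5,"y": -1.2,"z": 7,"gripper": 1},{"rx": 0,"ry": -0.33,"rz": 0,"x": 2,"y": -1.8,"z": 10.5,"gripper": 1},{"rx": 0,"ry": -0.44,"rz": 0,"x": 2.5,"y": -2.4,"z": 14,"gripper": 1},{"rx": 0,"ry": -0.55,"rz": 0,"x": 3,"y": -2.9,"z": 17,"gripper": 1}])

```text
clock: 0.82
position: [0.4371, -0.5173, 0.2608]
tool_rot: [-1.57, -0.001, -0.571]
force: [-0.5, -0.9, 0.1]
grip_width: 0.0855
```

```bash
python3 -c "
from h import *
s=bot.observe();print(s['clock'],s['position'],s['tool_rot'],s['force'],s['qpos'])
go([.52,-.46,.24],.132)"
```

```text
0.8167 [ 0.43709839 -0.51731641  0.2608233 ] [-1.57030057e+00 -5.46480806e-04 -5.70770385e-01] [-0.5411955  -0.8515996   0.06546834] [ 0.89565954  0.58692733 -0.18457413  1.40705777  0.11058748  1.15728343
  0.12612598]
shift cm [3.88 2.09 9.3 ] rot [-0.    -0.703  0.001]
```

Request:
arm_command(moves=[{"rx": 0,"ry": -0.12,"rz": 0,"x": 1,"y": 0.4,"z": 2.5,"gripper": 1},{"rx": 0,"ry": -0.24,"rz": 0,"x": 2,"y": 0.8,"z": 5,"gripper": 1},{"rx": 0,"ry": -0.36,"rz": 0,"x": 3,"y": 1.2,"z": 7,"gripper": 1},{"rx": 0,"ry": -0.48,"rz": 0,"x": 3.5,"y": 1.6,"z": 8.5,"gripper": 1},{"rx": 0,"ry": -0.6,"rz": 0,"x": 3.9,"y": 2,"z": 9.3,"gripper": 1}])

```text
clock: 1.23
position: [0.5202, -0.4598, 0.24]
tool_rot: [-1.57, -0.001, 0.031]
force: [-0.5, -0.3, 0.3]
grip_width: 0.0857
```

```bash
python3 -c "
from h import *
s=bot.observe();print(s['clock'],s['force'],s['qpos'])
go([.521,-.309,.21],.132)"
```

```text
1.2333 [-0.4847852  -0.32047633  0.31298149] [ 0.83495184  0.64529311 -0.33031034  1.37217013  0.21337171  1.15905027
  0.51252479]
shift cm [ 0.55  3.01 15.07] rot [-0.001 -0.101  0.001]
```

Request:
arm_command(moves=[{"rx": 0,"ry": -0.1,"rz": 0,"x": 0.2,"y": 0,"z": 3.5,"gripper": 1},{"rx": 0,"ry": -0.1,"rz": 0,"x": 0.3,"y": 0,"z": 7,"gripper": 1},{"rx": 0,"ry": -0.1,"rz": 0,"x": 0.4,"y": 0.5,"z": 10.5,"gripper": 1},{"rx": 0,"ry": -0.1,"rz": 0,"x": 0.5,"y": 1.2,"z": 13.5,"gripper": 1},{"rx": 0,"ry": -0.1,"rz": 0,"x": 0.5,"y": 2,"z": 15,"gripper": 1}])

```text
clock: 1.65
position: [0.5203, -0.308, 0.2207]
tool_rot: [-1.57, -0.001, 0.126]
force: [0.6, -0.1, 0.0]
grip_width: 0.0853
```

```bash
python3 -c "
from h import *
s=bot.observe();print(s['clock'],s['force'],s['qpos'])
for n in ['scene','top']:
    p,d=bot.grab_frame(n); cv2.imwrite(f'pics/{n}1.png',cv2.resize(p[100:300,330:530] if n=='scene' else p[130:290,320:520],None,fx=3,fy=3)[:,:,::-1])
go([.521,-.309,.134],.132)"
```

```text
1.65 [ 0.58293279 -0.06850044  0.03631261] [ 0.70397087  0.52206619 -0.38637068  1.65367298  0.2227529   1.00892954
  0.37104821]
shift cm [ 0.12  8.57 -0.06] rot [-0.001 -0.005 -0.001]
```

View pics/scene1.png

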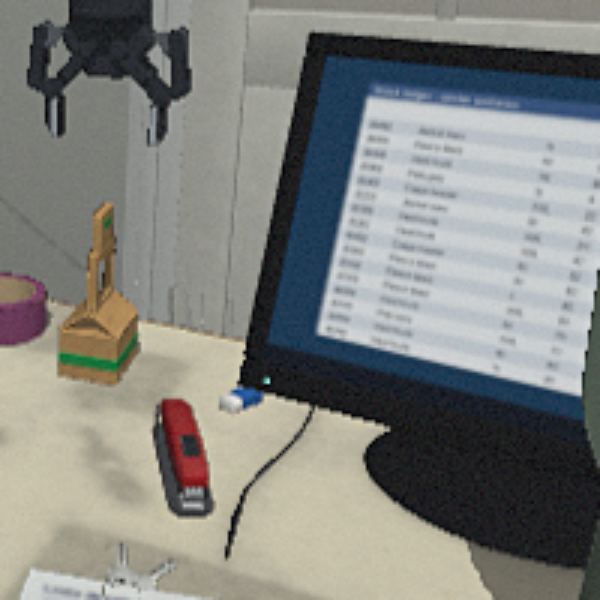

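The open fingers (crop 55,120 and 155,130) straddle the tab at (105,215), well centred. I'll descend now.

Request:
arm_command(moves=[{"rx": 0,"ry": 0,"rz": 0,"x": 0.1,"y": 2.5,"z": 0,"gripper": 1},{"rx": 0,"ry": 0,"rz": 0,"x": 0.1,"y": 5,"z": 0,"gripper": 1},{"rx": 0,"ry": 0,"rz": 0,"x": 0.1,"y": 7,"z": 0,"gripper": 1},{"rx": 0,"ry": 0,"rz": 0,"x": 0.1,"y": 8.5,"z": 0,"gripper": 1},{"rx": 0,"ry": 0,"rz": 0,"x": 0.1,"y": 8.5,"z": 0,"gripper": 1}])

```text
clock: 2.17
position: [0.5193, -0.312, 0.1325]
tool_rot: [-1.569, 0.003, 0.122]
force: [-0.3, -0.1, -0.8]
grip_width: 0.0854
```

```bash
python3 -c "
from h import *
s=bot.observe();print(s['clock'],s['position'],s['force'])
for n in ['scene','top']:
    p,d=bot.grab_frame(n); cv2.imwrite(f'pics/{n}2.png',cv2.resize(p[100:300,330:530] if n=='scene' else p[130:290,320:520],None,fx=3,fy=3)[:,:,::-1])
"
```

```text
2.1667 [ 0.51930351 -0.31200948  0.13251927] [-0.33468057 -0.12288805 -0.82895756]
```

View pics/scene2.png

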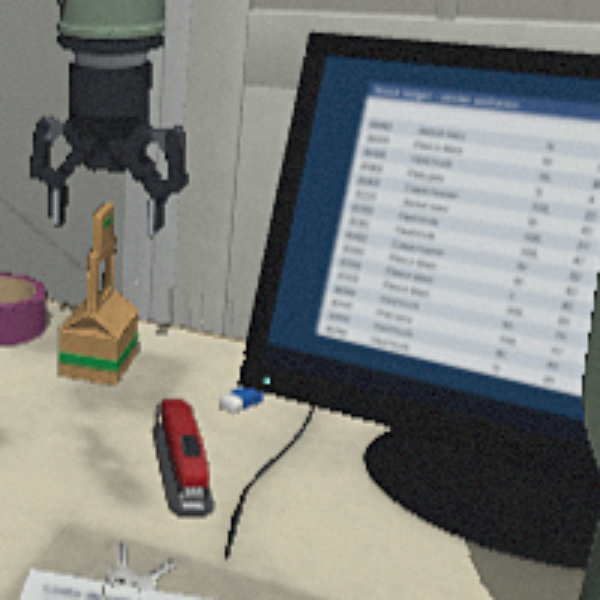

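Request:
arm_command(squeeze=35, moves=[{"rx": 0,"ry": 0,"rz": 0,"x": 0,"y": 0,"z": 0,"gripper": -1},{"rx": 0,"ry": 0,"rz": 0,"x": 0,"y": 0,"z": 0,"gripper": -1},{"rx": 0,"ry": 0,"rz": 0,"x": 0,"y": 0,"z": 0,"gripper": -1},{"rx": 0,"ry": 0,"rz": 0,"x": 0,"y": 0,"z": 0,"gripper": -1},{"rx": 0,"ry": 0,"rz": 0,"x": 0,"y": 0,"z": 0,"gripper": -1}])

```text
clock: 2.68
position: [0.5209, -0.3118, 0.1357]
tool_rot: [-1.571, -0.0, 0.123]
force: [1.0, 0.1, 0.2]
grip_width: 0.0254
```

Request:
arm_command(moves=[{"rx": 0,"ry": 0,"rz": 0,"x": 0,"y": 0,"z": 0,"gripper": -1},{"rx": 0,"ry": 0,"rz": 0,"x": 0,"y": 0,"z": 0,"gripper": -1},{"rx": 0,"ry": 0,"rz": 0,"x": 0,"y": 0,"z": 0,"gripper": -1},{"rx": 0,"ry": 0,"rz": 0,"x": 0,"y": 0,"z": 0,"gripper": -1},{"rx": 0,"ry": 0,"rz": 0,"x": 0,"y": 0,"z": 0,"gripper": -1}])

```text
clock: 3.1
position: [0.5209, -0.3117, 0.1355]
tool_rot: [-1.571, -0.0, 0.123]
force: [0.9, 0.0, 3.7]
grip_width: 0.0095
```

```bash
python3 -c "
from h import *
s=bot.observe();print(s['clock'],s['position'],s['force'])
for n in ['scene','top']:
    p,d=bot.grab_frame(n); cv2.imwrite(f'pics/{n}3.png',cv2.resize(p[100:300,330:530] if n=='scene' else p[130:290,320:520],None,fx=3,fy=3)[:,:,::-1])
"
```

```text
3.1 [ 0.52092719 -0.31172705  0.13550751] [0.92029763 0.04687749 3.74362309]
```

View pics/scene3.png

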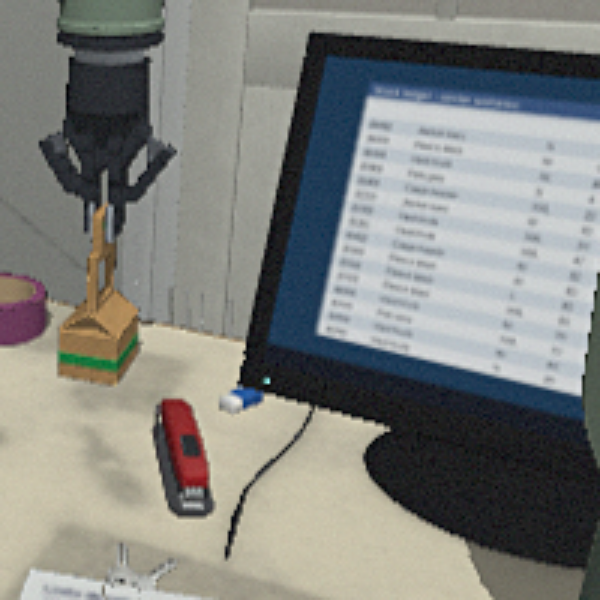

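Request:
arm_command(moves=[{"rx": 0,"ry": 0,"rz": 0,"x": 0,"y": -1.5,"z": 0,"gripper": -1},{"rx": 0,"ry": 0,"rz": 0,"x": 0,"y": -4,"z": 0,"gripper": -1},{"rx": 0,"ry": 0,"rz": 0,"x": 0,"y": -7,"z": 0,"gripper": -1},{"rx": 0,"ry": 0,"rz": 0,"x": 0,"y": -9.5,"z": 0,"gripper": -1},{"rx": 0,"ry": 0,"rz": 0,"x": 0,"y": -11,"z": 0,"gripper": -1}])

```text
clock: 3.62
position: [0.5209, -0.3118, 0.2476]
tool_rot: [-1.572, -0.001, 0.123]
force: [0.8, 0.3, -2.2]
grip_width: 0.0092
```

```bash
python3 -c "
from h import *
s=bot.observe();print(s['clock'],s['position'],s['force'],s['grip_width'],s['qpos'])
go([.47,-.17,.247],0)
go([.46,-.0,.24],0)
"
```

```text
3.6167 [ 0.52094963 -0.31182492  0.24764862] [ 0.83317582  0.30218075 -2.23753235] 0.0092493704844871 [ 0.71120018  0.49839755 -0.39061857  1.61814778  0.20984269  1.06514062
  0.3845578 ]
shift cm [-3.32  0.05 14.7 ] rot [0.001 0.123 0.001]
shift cm [-2.23  0.73 31.7 ] rot [0.001 0.123 0.001]
```

Request:
arm_command(moves=[{"rx": 0,"ry": 0.02,"rz": 0,"x": -0.3,"y": 0,"z": 2,"gripper": -1},{"rx": 0,"ry": 0.04,"rz": 0,"x": -0.9,"y": 0,"z": 5,"gripper": -1},{"rx": 0,"ry": 0.07,"rz": 0,"x": -1.7,"y": 0,"z": 8.5,"gripper": -1},{"rx": 0,"ry": 0.1,"rz": 0,"x": -2.5,"y": 0,"z": 12,"gripper": -1},{"rx": 0,"ry": 0.12,"rz": 0,"x": -3.3,"y": 0,"z": 15,"gripper": -1}])

```text
clock: 4.03
position: [0.4682, -0.1648, 0.2449]
tool_rot: [-1.57, 0.001, 0.002]
force: [1.1, 0.4, -2.3]
grip_width: 0.0094
```

```bash
python3 -c "
from h import *
s=bot.observe();print(s['clock'],s['position'],s['force'],s['grip_width'],s['qpos'])
go([.46,-.0,.2385],0)
"
```

```text
4.0333 [ 0.46822843 -0.16484509  0.244865  ] [ 1.08583989  0.44175828 -2.30548322] 0.009389601650022084 [ 0.55912972  0.32589032 -0.42559484  1.8985617   0.16261268  0.95190074
  0.06020624]
shift cm [-0.79  0.65 16.49] rot [-0.     0.002 -0.001]
```

Request:
arm_command(moves=[{"rx": 0,"ry": 0,"rz": 0,"x": -0.2,"y": 0.1,"z": 4,"gripper": -1},{"rx": 0,"ry": 0,"rz": 0,"x": -0.4,"y": 0.2,"z": 8,"gripper": -1},{"rx": 0,"ry": 0,"rz": 0,"x": -0.6,"y": 0.4,"z": 12,"gripper": -1},{"rx": 0,"ry": 0,"rz": 0,"x": -0.8,"y": 0.5,"z": 15,"gripper": -1},{"rx": 0,"ry": 0,"rz": 0,"x": -0.8,"y": 0.6,"z": 16.2,"gripper": -1}])

```text
clock: 4.45
position: [0.4601, -0.0007, 0.2392]
tool_rot: [-1.57, 0.0, 0.007]
force: [-0.8, 0.7, -2.1]
grip_width: 0.0092
```

Request:
arm_command(moves=[{"rx": 0,"ry": 0,"rz": 0,"x": 0,"y": 0,"z": 0,"gripper": -1},{"rx": 0,"ry": 0,"rz": 0,"x": 0,"y": 0,"z": 0,"gripper": -1}])

```text
clock: 4.62
position: [0.4608, -0.0047, 0.2391]
tool_rot: [-1.571, 0.001, 0.004]
force: [0.8, -0.2, -2.2]
grip_width: 0.0091
```

```bash
cat > look.py <<'E'
import sys
from fit import *
k=sys.argv[1]
s=bot.observe();print(s['clock'],s['position'],s['tool_rot'],s['force'],s['grip_width']); q=np.array(s['position'])*1000
for n in ['scene','top']:
    p,d=bot.grab_frame(n); cv2.imwrite(f'pics/{n}{k}.png',cv2.resize(p[80:280,200:400] if n=='scene' else p[110:270,220:420],None,fx=3,fy=3)[:,:,::-1]); np.save(f'{n}{k}.npy',d)
    C=cloud(n,d)
    for t in ['brown_carton','hook_seat']:
        r=bot.masks_of(t,n)
        if not r: print(n,t,'none'); continue
        W=C[r[0]['mask']&(d>0)]
        if t=='brown_carton':
            x0=[q[0],q[1],0,q[2]-135.5]
            W=W[np.linalg.norm(W[:,:2]*1000-q[:2],axis=1)<70]
            f=fit(W,x0); print(n,t,r[0]['p'],len(W),f.x.round(3),round(f.cost))
        else:
            W=W[(W[:,2]>.14)&(abs(W[:,1])<.03)&(W[:,0]<.7)]
            A=W[(W[:,0]>.585)&(W[:,0]<.64)]
            print(n,t,r[0]['p'],np.percentile(A,[2,50,98],axis=0).round(4).tolist() if len(A) else None,'xmin',W[:,0].min().round(4))
E
python3 look.py 4
```

```text
4.6167 [ 0.46075578 -0.00474954  0.23906214] [-1.57103358e+00  7.89031620e-04  4.24314351e-03] [ 0.78898094 -0.23158718 -2.23335582] 0.009137383278743553
scene brown_carton 0.63 1727 [ 4.59691e+02 -2.99900e+00  2.00000e-03  1.03081e+02] 357
scene hook_seat none
top brown_carton none
top hook_seat none
```

View pics/scene4.png

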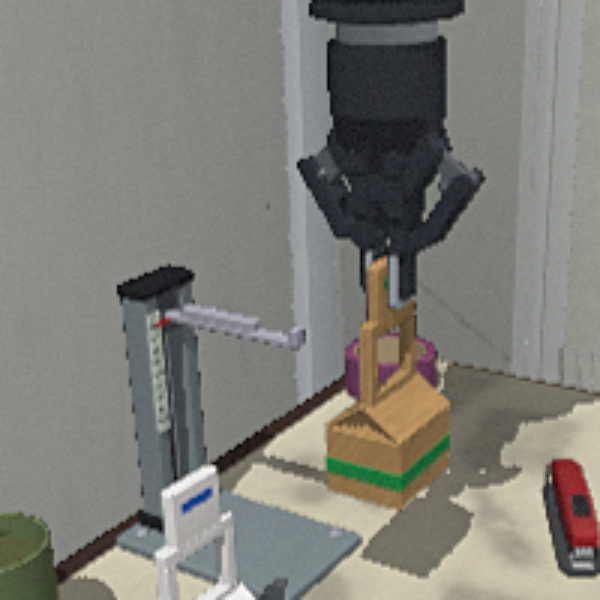

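View pics/top4.png

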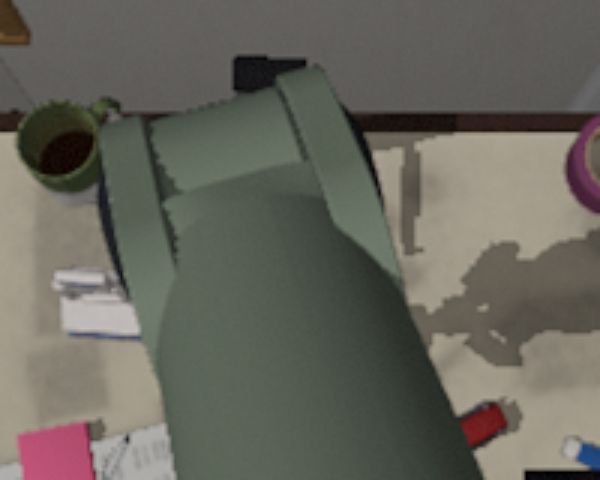

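```bash
python3 - <<'E'
from h import *
d=np.load('top4.npy');C=cloud('top',d)
W=C[d>0]
A=W[(W[:,2]>.28)&(abs(W[:,1])<.2)]
for z in np.arange(.28,1.0,.06):
    s=A[(A[:,2]>z)&(A[:,2]<z+.06)]
    if len(s)>5: print(round(z,2),len(s),np.percentile(s[:,:2],[1,99],axis=0).round(3).tolist())
S=cloud('scene',np.load('scene4.npy')); d=np.load('scene4.npy'); W=S[d>0]
A=W[(W[:,2]>.28)&(abs(W[:,1])<.2)]
for z in np.arange(.28,.6,.04):
    s=A[(A[:,2]>z)&(A[:,2]<z+.04)]
    print('scene',round(z,2),len(s),np.percentile(s[:,:2],[1,99],axis=0).round(3).tolist())
E
```

```text
0.28 2454 [[0.098, -0.196], [0.778, 0.196]]
0.34 3020 [[0.774, -0.195], [0.778, 0.196]]
0.4 3805 [[0.774, -0.197], [0.778, 0.196]]
0.46 4915 [[0.774, -0.198], [0.778, 0.196]]
0.52 2799 [[0.774, -0.196], [0.778, 0.196]]
0.58 2832 [[0.424, -0.067], [0.515, 0.056]]
0.64 5912 [[0.327, -0.085], [0.458, 0.035]]
0.7 8893 [[0.259, -0.108], [0.375, -0.002]]
0.76 9668 [[0.24, -0.107], [0.304, -0.017]]
scene 0.28 6185 [[-0.003, -0.182], [0.777, 0.193]]
scene 0.32 6615 [[0.007, -0.18], [0.777, 0.193]]
scene 0.36 6193 [[0.016, -0.182], [0.777, 0.195]]
scene 0.4 6245 [[0.021, -0.184], [0.777, 0.195]]
scene 0.44 6776 [[0.031, -0.189], [0.777, 0.194]]
scene 0.48 7174 [[0.041, -0.185], [0.777, 0.194]]
scene 0.52 6346 [[0.051, -0.186], [0.777, 0.195]]
scene 0.56 2087 [[0.49, -0.195], [0.778, 0.195]]
```

Request:
arm_command(moves=[{"rx": 0,"ry": 0,"rz": 0,"x": 1,"y": 0,"z": 0.3,"gripper": -1},{"rx": 0,"ry": 0,"rz": 0,"x": 2.2,"y": 0,"z": 0.4,"gripper": -1},{"rx": 0,"ry": 0,"rz": 0,"x": 3.4,"y": 0,"z": 0.4,"gripper": -1},{"rx": 0,"ry": 0,"rz": 0,"x": 4.5,"y": 0,"z": 0.4,"gripper": -1},{"rx": 0,"ry": 0,"rz": 0,"x": 5,"y": 0,"z": 0.4,"gripper": -1}])

```text
clock: 5.33
position: [0.5126, -0.0008, 0.2391]
tool_rot: [-1.57, -0.0, 0.002]
force: [-1.3, -0.1, -2.2]
grip_width: 0.0094
```

```bash
python3 look.py 5
```

```text
5.3333 [ 0.51264251 -0.00083597  0.23914022] [-1.57039404e+00 -4.14307091e-04  2.37014255e-03] [-1.3471989  -0.14618808 -2.15652023] 0.009441592868935056
scene brown_carton 0.97 1730 [5.11677e+02 9.59000e-01 1.00000e-03 1.03217e+02] 392
scene hook_seat 0.77 [[0.587, -0.0065, 0.1931], [0.6113, 0.0033, 0.2029], [0.6373, 0.0058, 0.2082]] xmin 0.5349
top brown_carton none
top hook_seat none
```

View pics/scene5.png

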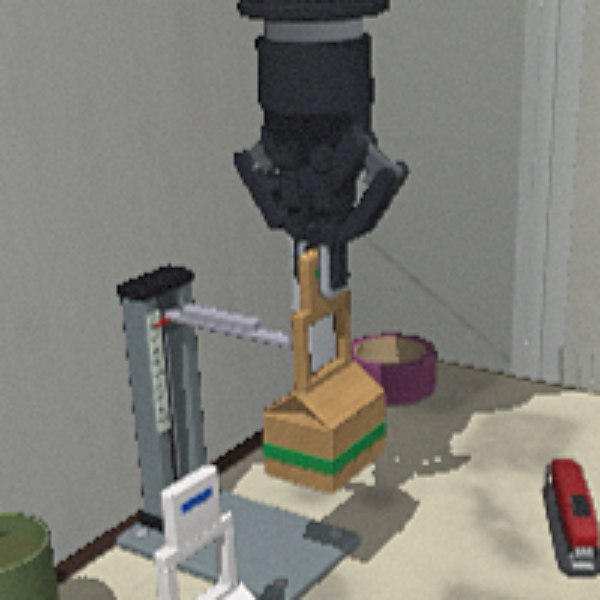

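Request:
arm_command(moves=[{"rx": 0,"ry": 0,"rz": 0,"x": 0.8,"y": 0,"z": 0,"gripper": -1},{"rx": 0,"ry": 0,"rz": 0,"x": 1.8,"y": 0,"z": 0,"gripper": -1},{"rx": 0,"ry": 0,"rz": 0,"x": 2.8,"y": 0,"z": 0,"gripper": -1},{"rx": 0,"ry": 0,"rz": 0,"x": 3.7,"y": 0,"z": 0,"gripper": -1},{"rx": 0,"ry": 0,"rz": 0,"x": 4.2,"y": 0,"z": 0,"gripper": -1}])

```text
clock: 6.05
position: [0.5545, -0.0005, 0.2391]
tool_rot: [-1.57, -0.0, 0.003]
force: [-0.4, -0.9, -1.9]
grip_width: 0.0091
```

Request:
arm_command(moves=[{"rx": 0,"ry": 0,"rz": 0,"x": 0,"y": 0,"z": 0,"gripper": -1},{"rx": 0,"ry": 0,"rz": 0,"x": 0,"y": 0,"z": 0,"gripper": -1}])

```text
clock: 6.22
position: [0.5531, -0.0005, 0.239]
tool_rot: [-1.571, 0.001, 0.003]
force: [0.0, 0.7, -3.1]
grip_width: 0.0094
```

```bash
python3 look.py 6
```

```text
6.2167 [ 5.53076678e-01 -4.84156212e-04  2.38977543e-01] [-1.57055875e+00  6.34776677e-04  3.12367418e-03] [ 0.02730336  0.70290827 -3.09482434] 0.00944966941030279
scene brown_carton 0.83 1709 [551.976   1.326   0.    102.955] 430
scene hook_seat 0.59 [[0.5874, -0.0057, 0.1935], [0.611, 0.0035, 0.2025], [0.6378, 0.0057, 0.2078]] xmin 0.5302
top brown_carton none
top hook_seat none
```

View pics/scene6.png

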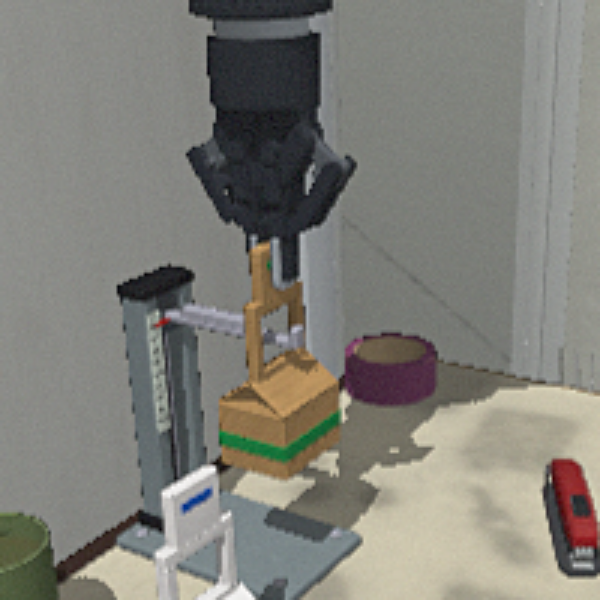

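Request:
arm_command(moves=[{"rx": 0,"ry": 0,"rz": 0,"x": 0.2,"y": 0.6,"z": 0,"gripper": -1},{"rx": 0,"ry": 0,"rz": 0,"x": 0.2,"y": 1.2,"z": 0,"gripper": -1},{"rx": 0,"ry": 0,"rz": 0,"x": 0.2,"y": 1.7,"z": 0,"gripper": -1},{"rx": 0,"ry": 0,"rz": 0,"x": 0.2,"y": 2.2,"z": 0,"gripper": -1},{"rx": 0,"ry": 0,"rz": 0,"x": 0.2,"y": 2.6,"z": 0,"gripper": -1}])

```text
clock: 6.93
position: [0.5548, -0.0007, 0.2124]
tool_rot: [-1.571, 0.001, 0.003]
force: [0.2, -1.1, -1.9]
grip_width: 0.0096
```

Request:
arm_command(moves=[{"rx": 0,"ry": 0,"rz": 0,"x": 0,"y": 0.3,"z": 0,"gripper": -1},{"rx": 0,"ry": 0,"rz": 0,"x": 0,"y": 0.6,"z": 0,"gripper": -1},{"rx": 0,"ry": 0,"rz": 0,"x": 0,"y": 0.9,"z": 0,"gripper": -1},{"rx": 0,"ry": 0,"rz": 0,"x": 0,"y": 0.9,"z": 0,"gripper": -1},{"rx": 0,"ry": 0,"rz": 0,"x": 0,"y": 0.9,"z": 0,"gripper": -1}])

```text
clock: 7.35
position: [0.555, -0.0006, 0.2043]
tool_rot: [-1.571, 0.0, 0.003]
force: [0.1, 0.3, -1.5]
grip_width: 0.0098
```

```bash
python3 look.py 7
```

```text
7.35 [ 0.55504573 -0.00061999  0.20428608] [-1.57079580e+00  1.02785096e-04  2.99876568e-03] [ 0.14626347  0.26201894 -1.45701551] 0.009800599181748205
scene brown_carton none
scene hook_seat 0.69 [[0.5858, -0.0053, 0.1806], [0.6116, 0.0035, 0.1892], [0.6382, 0.006, 0.195]] xmin 0.5305
top brown_carton none
top hook_seat none
```

View pics/scene7.png

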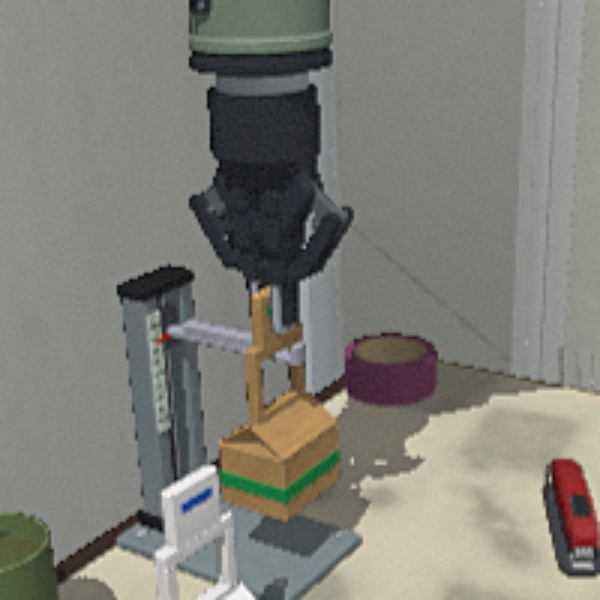

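Request:
arm_command(moves=[{"rx": 0,"ry": 0,"rz": 0,"x": 0,"y": 0.2,"z": 0,"gripper": -1},{"rx": 0,"ry": 0,"rz": 0,"x": 0,"y": 0.4,"z": 0,"gripper": -1},{"rx": 0,"ry": 0,"rz": 0,"x": 0,"y": 0.6,"z": 0,"gripper": -1},{"rx": 0,"ry": 0,"rz": 0,"x": 0,"y": 0.7,"z": 0,"gripper": -1},{"rx": 0,"ry": 0,"rz": 0,"x": 0,"y": 0.7,"z": 0,"gripper": -1}])

```text
clock: 8.07
position: [0.5551, -0.0006, 0.197]
tool_rot: [-1.571, 0.0, 0.003]
force: [1.1, -0.8, -0.5]
grip_width: 0.0093
```

Request:
arm_command(moves=[{"rx": 0,"ry": 0,"rz": 0,"x": 0,"y": 0,"z": 0,"gripper": -1}])

```text
clock: 8.15
position: [0.5551, -0.0006, 0.1972]
tool_rot: [-1.571, 0.0, 0.003]
force: [1.0, -0.0, -0.1]
grip_width: 0.0098
```

Request:
arm_command(moves=[{"rx": 0,"ry": 0,"rz": 0,"x": 0,"y": 0,"z": 0,"gripper": -1}])

```text
clock: 8.23
position: [0.5551, -0.0006, 0.1973]
tool_rot: [-1.571, 0.0, 0.003]
force: [0.1, 0.4, -0.3]
grip_width: 0.0099
```

Request:
arm_command(moves=[{"rx": 0,"ry": 0,"rz": 0,"x": 0,"y": 0,"z": 0,"gripper": -1}])

```text
clock: 8.32
position: [0.5551, -0.0006, 0.1974]
tool_rot: [-1.571, -0.0, 0.003]
force: [-0.4, 0.1, -0.9]
grip_width: 0.0097
```

Request:
arm_command(moves=[{"rx": 0,"ry": 0,"rz": 0,"x": 0,"y": 0,"z": 0,"gripper": -1}])

```text
clock: 8.4
position: [0.5551, -0.0006, 0.1974]
tool_rot: [-1.571, -0.0, 0.003]
force: [0.4, 1.1, -0.2]
grip_width: 0.0095
```

```bash
python3 look.py 8
```

```text
8.4 [ 0.5550988  -0.00063595  0.19736192] [-1.57079535e+00 -7.47286996e-05  2.95582747e-03] [ 0.44908525  1.14018216 -0.15980444] 0.009482654699713938
scene brown_carton 0.83 1570 [5.54058e+02 1.21500e+00 3.00000e-03 6.10440e+01] 408
scene hook_seat 0.59 [[0.5853, -0.0052, 0.1733], [0.612, 0.0035, 0.1828], [0.6381, 0.0055, 0.1877]] xmin 0.5304
top brown_carton none
top hook_seat none
```

Request:
arm_command(moves=[{"rx": 0,"ry": 0,"rz": 0,"x": 0,"y": 0.1,"z": 0,"gripper": -1},{"rx": 0,"ry": 0,"rz": 0,"x": 0,"y": 0.2,"z": 0,"gripper": -1},{"rx": 0,"ry": 0,"rz": 0,"x": 0,"y": 0.25,"z": 0,"gripper": -1},{"rx": 0,"ry": 0,"rz": 0,"x": 0,"y": 0.25,"z": 0,"gripper": -1}])

```text
clock: 9.03
position: [0.5551, -0.0006, 0.1947]
tool_rot: [-1.571, 0.0, 0.003]
force: [1.2, -0.3, -0.4]
grip_width: 0.0094
```

Request:
arm_command(squeeze=20, moves=[{"rx": 0,"ry": 0,"rz": 0,"x": 0,"y": 0,"z": 0,"gripper": -0.6},{"rx": 0,"ry": 0,"rz": 0,"x": 0,"y": 0,"z": 0,"gripper": -0.5},{"rx": 0,"ry": 0,"rz": 0,"x": 0,"y": 0,"z": 0,"gripper": -0.4},{"rx": 0,"ry": 0,"rz": 0,"x": 0,"y": 0,"z": 0,"gripper": -0.2},{"rx": 0,"ry": 0,"rz": 0,"x": 0,"y": 0,"z": 0,"gripper": 0}])

```text
clock: 9.45
position: [0.5551, -0.0006, 0.1948]
tool_rot: [-1.571, 0.0, 0.003]
force: [-0.4, -0.2, 0.2]
grip_width: 0.0422
```

```bash
python3 look.py 9
```

```text
9.45 [ 0.55505929 -0.00062897  0.19482353] [-1.57082409e+00  3.37613170e-05  3.00169394e-03] [-0.41240215 -0.16080788  0.24851273] 0.04216997542355683
scene brown_carton 0.85 1721 [553.982   1.106   0.     59.582] 639
scene hook_seat 0.58 [[0.587, -0.0044, 0.1718], [0.6119, 0.0031, 0.1811], [0.6384, 0.0061, 0.1863]] xmin 0.5304
top brown_carton none
top hook_seat none
```

View pics/scene9.png

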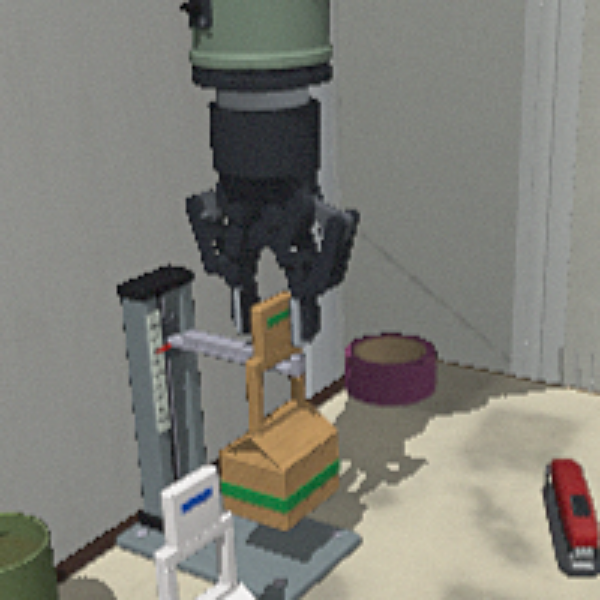

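The carton hangs freely on the hook, upright, with the fingers apart on either side of the tab (crop 240,315 and 310,325). I'll open the rest of the way and go straight up.

Request:
arm_command(moves=[{"rx": 0,"ry": 0,"rz": 0,"x": 0,"y": 0,"z": 0,"gripper": 0.6},{"rx": 0,"ry": 0,"rz": 0,"x": 0,"y": -0.2,"z": 0,"gripper": 0.6},{"rx": 0,"ry": 0,"rz": 0,"x": 0,"y": -1.2,"z": 0,"gripper": 0.6},{"rx": 0,"ry": 0,"rz": 0,"x": 0,"y": -3,"z": 0,"gripper": 0.6},{"rx": 0,"ry": 0,"rz": 0,"x": 0,"y": -5.5,"z": 0,"gripper": 0.6}])

```text
clock: 10.17
position: [0.5544, -0.0006, 0.25]
tool_rot: [-1.571, 0.002, 0.003]
force: [0.2, -1.1, -0.2]
grip_width: 0.0683
```

Request:
arm_command(moves=[{"rx": 0,"ry": 0,"rz": 0,"x": 0,"y": -3,"z": 0,"gripper": 0.6},{"rx": 0,"ry": 0,"rz": 0,"x": 0,"y": -6,"z": 0,"gripper": 0.6},{"rx": 0,"ry": 0,"rz": 0,"x": 0,"y": -8,"z": 0,"gripper": 0.6},{"rx": 0,"ry": 0,"rz": 0,"x": 0,"y": -8,"z": 0,"gripper": 0.6},{"rx": 0,"ry": 0,"rz": 0,"x": 0,"y": -8,"z": 0,"gripper": 0.6}])

```text
clock: 10.58
position: [0.5554, -0.0006, 0.3314]
tool_rot: [-1.571, -0.002, 0.003]
force: [0.6, -0.6, 0.2]
grip_width: 0.0686
```

Request:
arm_command(moves=[{"rx": 0,"ry": 0,"rz": 0,"x": 0,"y": 0,"z": 0,"gripper": 0.6},{"rx": 0,"ry": 0,"rz": 0,"x": 0,"y": 0,"z": 0,"gripper": 0.6},{"rx": 0,"ry": 0,"rz": 0,"x": 0,"y": 0,"z": 0,"gripper": 0.6},{"rx": 0,"ry": 0,"rz": 0,"x": 0,"y": 0,"z": 0,"gripper": 0.6},{"rx": 0,"ry": 0,"rz": 0,"x": 0,"y": 0,"z": 0,"gripper": 0.6}])

```text
clock: 11.0
position: [0.555, -0.0006, 0.3294]
tool_rot: [-1.571, 0.001, 0.003]
force: [0.4, 0.3, -0.5]
grip_width: 0.0684
```

Request:
arm_command(moves=[{"rx": 0,"ry": 0,"rz": 0,"x": 0,"y": 0,"z": 0,"gripper": 0.6},{"rx": 0,"ry": 0,"rz": 0,"x": 0,"y": 0,"z": 0,"gripper": 0.6},{"rx": 0,"ry": 0,"rz": 0,"x": 0,"y": 0,"z": 0,"gripper": 0.6},{"rx": 0,"ry": 0,"rz": 0,"x": 0,"y": 0,"z": 0,"gripper": 0.6},{"rx": 0,"ry": 0,"rz": 0,"x": 0,"y": 0,"z": 0,"gripper": 0.6}])

```text
clock: 11.42
position: [0.5551, -0.0006, 0.3298]
tool_rot: [-1.571, 0.0, 0.003]
force: [-0.2, -0.3, -0.4]
grip_width: 0.0682
```

```bash
sed -i 's/q=np.array(s\[.position.\])\*1000/q=np.array([555.,0,193.])/' look.py; python3 look.py 10; python3 look.py 11; python3 - <<'E'
from fit import *
p,d=bot.grab_frame('scene'); r=bot.masks_of('white_carton','scene')
W=cloud('scene',d)[r[0]['mask']&(d>0)]; print(r[0]['p'],fit(W,[508,159,-.06,0]).x)
E
```

```text
11.4167 [ 0.55506377 -0.00062562  0.32977606] [-1.57075322e+00  5.76341617e-05  2.94859958e-03] [-0.15305436 -0.25095304 -0.35545808] 0.06819595294401033
scene brown_carton 0.78 1745 [5.54038e+02 9.90000e-01 1.00000e-03 5.94320e+01] 603
scene hook_seat 0.81 [[0.5861, -0.0057, 0.1714], [0.6118, 0.0032, 0.1812], [0.6381, 0.0057, 0.1863]] xmin 0.5304
top brown_carton none
top hook_seat none
11.7167 [ 0.55508619 -0.00063504  0.32982395] [-1.57078472e+00 -5.88908672e-05  2.97567862e-03] [ 1.23577481  1.16460698 -0.20417904] 0.06838986993902818
scene brown_carton 0.92 1729 [5.54082e+02 1.07800e+00 4.00000e-03 5.95890e+01] 560
scene hook_seat 0.66 [[0.5864, -0.0041, 0.1722], [0.6122, 0.0035, 0.1809], [0.6369, 0.0059, 0.1862]] xmin 0.5304
top brown_carton none
top hook_seat none
0.72 [ 5.08567982e+02  1.58184971e+02 -6.58973878e-02 -7.47562711e-01]
```

View pics/scene11.png

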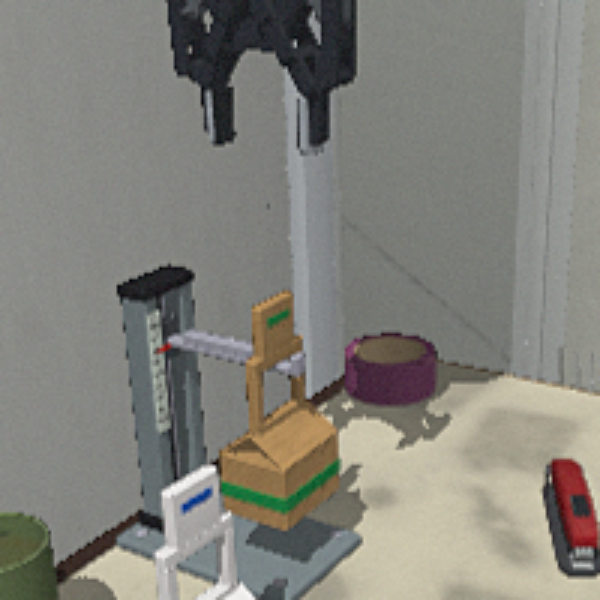

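Dip is about 21.5 mm, the underside is about 119 mm below the seat, and the white carton is unmoved. I'll wait a little longer, then recheck and hand in.

Request:
arm_command(moves=[{"rx": 0,"ry": 0,"rz": 0,"x": 0,"y": 0,"z": 0,"gripper": 0.6},{"rx": 0,"ry": 0,"rz": 0,"x": 0,"y": 0,"z": 0,"gripper": 0.6},{"rx": 0,"ry": 0,"rz": 0,"x": 0,"y": 0,"z": 0,"gripper": 0.6},{"rx": 0,"ry": 0,"rz": 0,"x": 0,"y": 0,"z": 0,"gripper": 0.6},{"rx": 0,"ry": 0,"rz": 0,"x": 0,"y": 0,"z": 0,"gripper": 0.6}])

```text
clock: 12.53
position: [0.5551, -0.0006, 0.3298]
tool_rot: [-1.571, 0.0, 0.003]
force: [0.1, -0.6, 0.2]
grip_width: 0.0682
```

Request:
arm_command(moves=[{"rx": 0,"ry": 0,"rz": 0,"x": 0,"y": 0,"z": 0,"gripper": 0.6},{"rx": 0,"ry": 0,"rz": 0,"x": 0,"y": 0,"z": 0,"gripper": 0.6},{"rx": 0,"ry": 0,"rz": 0,"x": 0,"y": 0,"z": 0,"gripper": 0.6},{"rx": 0,"ry": 0,"rz": 0,"x": 0,"y": 0,"z": 0,"gripper": 0.6},{"rx": 0,"ry": 0,"rz": 0,"x": 0,"y": 0,"z": 0,"gripper": 0.6}])

```text
clock: 12.95
position: [0.5551, -0.0006, 0.3298]
tool_rot: [-1.571, -0.0, 0.003]
force: [0.1, 0.2, -0.1]
grip_width: 0.0687
```

```bash
python3 look.py 12; python3 -c "
from workcell import bot
print(bot.job_done())"
```

```text
12.95 [ 0.55508768 -0.00062439  0.32980864] [-1.57078149e+00 -3.10067955e-05  2.96751036e-03] [ 0.11418688  0.22569785 -0.1476489 ] 0.06872543092006116
scene brown_carton 0.77 1740 [5.54118e+02 1.12500e+00 5.00000e-03 5.93850e+01] 467
scene hook_seat 0.56 [[0.5862, -0.003, 0.1728], [0.6108, 0.0033, 0.1809], [0.6377, 0.0057, 0.186]] xmin 0.5306
top brown_carton none
top hook_seat none
the job is handed in; nothing more can be done
None
```

I gripped the brown carton by its grip tab, put the handle window over the hook tip, and lowered it until the hook carried the weight. Then I let go, lifted the gripper clear, and handed the job in at about 13 s.

My last checks:
- **Hook dip:** about 21–22 mm, well short of the stop. I saw no sign of it going deeper, but I could not read the joint directly.
- **Carton on the hook:** the underside is about 119 mm below the seat and the carton sits within 2 mm of the seat horizontally. It looks upright in the picture.
- **Still:** its measured position changed by less than 0.3 mm over the last 1.5 s.
- **White carton:** it measured within 0.1 mm of where it started, checked about 1.2 s before hand-in.
- **Robot:** the gripper is about 10 cm above the carton and touches nothing.

The top camera could not confirm the final state because the arm blocked its view. All these final figures come from the scene camera alone, whose calibration is good to about 2 mm.

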